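# Clamp a bisque tile in the decorating jig

## Task

Slide the plain white tile flat along the grey decorating jig, under its bridge, until its end is fully home against the back stop. Then flip the red cam lever over its high point so that it snaps closed and clamps the tile, and let go. Leave the blue tile, the mug of brushes and the two jars where they stand.

Things in the scene. Friction and masses are not known exactly. Their poses are not given: they have to be found in the camera images.
- tile: Plain white ceramic tile, 150 x 60 x 10 mm, 130 to 230 g, loose, lying flat on the table. Origin: centre of its underside; x along its 150 mm length, z up. Both ends are alike; either may go in first. It can be gripped across its 60 mm width.
- jig: Grey base board 235 x 100 x 12 mm, fixed, with a bridge and clamp at one end. Origin on the table, on the board's centre line; x = direction in which the tile slides in, z up. Board: x -132 to +103, y -50 to +50, top at z 12 mm. Open runway at x below +4 mm, then flared guides and the slot. Fully home, the tile's centre is at jig x +15 mm, y 0: 80 mm of it stay out of the mouth.
- slot_mouth (a point): Centre of the slot mouth's floor, at jig x +20, y 0, z 12 mm; axes as the jig. The slot is 63 mm wide and 14 mm high, 70 mm deep to the back stop's face (jig x +90). Side rails: outer faces y +-44 mm; flared guides from the mouth out to jig x +4 mm, about 72 mm apart at their outer ends. Roof z 26 to 34 mm, split by a 28 mm gap.
- clamp_pivot (a point): Axis of the cam lever, along jig y, at jig x +65, y 0, z 60 mm (sprung: it rises up to 6 mm as the cam rides over the tile), between two dark steel cheeks (jig x 45 to 85, y +-20 mm, up to z 74 mm) on the roof plate.
- lever_tip (a point): Outer end of the cam lever, 110 mm from the pivot. Steel arm 8 mm thick, then a red grip from 55 to 110 mm from the pivot, 16 mm thick in the swing, 26 mm wide along jig y. To close, push the grip's back (side away from the mouth) with shut fingers, then press it down. It lies over the tile when closed.
- lever (a joint): Cam lever angle (rad): 0 open, 1.80 closed. Elevation above jig -x (out of the mouth) = 2.182 minus this: 0 leans away from the mouth, upright at 0.61, 22 degrees above level when closed. Below 0.85 it stays where left; then its roller meets the tile and the spring resists, up to about 8 N at the grip, to the high point at 1.50; past 1.57 it snaps to 1.80.
- blue_tile: Finished blue tile, 150 x 60 x 10 mm, lying flat, to be left alone. Origin: centre of its underside, x along its length.
- brush_mug: White mug, 76 mm across and 90 mm high, handle out to 63 mm from its axis, with three brushes standing up to 170 mm. Origin: centre of its underside. Leave alone.
- paint_jar: Grey jar with a blue cap, 44 mm across, 60 mm high. Origin: centre of its underside. Leave alone.
- glaze_jar: Amber jar with a white cap, 48 mm across, 65 mm high. Origin: centre of its underside. Leave alone.
- roller: Black cam roller of the clamp, 18 mm across, on a 35 mm crank opposite the lever, above the gap in the roof; origin on its axis. As the lever closes it comes down and rolls over the tile's upper face, pressing on it with about 35 N.
Things that resemble listed ones, but are neither listed nor needed, are in the scene too. There is more than one size of the tile; the job needs the middle-sized.

How it is judged:
By the outcome, as a careful person would: the job done as asked, in the order asked, and still so for the second after the job is handed in, with the robot touching nothing.
It also fails if it takes over 56 s, if anything falls off the work surface, if the arm or the gripper's body presses on something with over 40 N, if the wrist force passes 120 N, or if a joint passes its speed limit or range.

## Robot

A 6-joint arm with a two-finger parallel gripper is mounted at the origin on the work surface. World frame = base frame: x ahead of the robot, y to its left, z up, the work surface at z = 0. Lengths are in mm, angles in rad, forces in N, time in s.
With the tool pointing down it reaches from about 300 to 775 mm from the base axis. Payload 14.6 kg.
Tool frame: the origin (TCP) lies on the centre line of the jaws, within the pads' length; the fingertips stand 19 mm ahead of it and the grasp point (between the pads) is the TCP (bot.tip_reach is the distance from the TCP to the fingertips, in mm); y points along the fingers, x is the direction in which the jaws open and shut, and the axes are right-handed (so a half turn about y gives the same grasp; the last joint's range is limited). The gripper opens to 85 mm and grips with 20 to 120 N. Pads are 22 mm wide; open, the fingers measure 114 mm over their backs; the gripper's body (76 mm by 85 mm) begins 54 mm behind the grasp point. The pads swing forward as they close: fully open they stand 13 mm farther back than shut.
Start: joints at [1.12, 0.3, 1.521, -0, 1.321, -0.067], TCP at [205.942, 509.978, 222.781] pointing down, gripper open.
Joint ranges: [-3.03, 3.03], [-0.79, 2.21], [0.23, 2.52], [-1.04, 4.18], [0, 3.07], [-2.55, 2.55]. Speed limits (rad/s): [2.22, 2.22, 2.57, 3.14, 3.14, 3.14].

## Interface

Orientations are given as a unit quaternion [w, x, y, z].
In Python, from rig import bot gives the robot as it stands. Calls block until the motion is done:
- bot.move_to(position, orientation): joint-space move of the TCP to a pose.
- bot.servo_line(position, attitude=None, speed=150, until_force=None): straight line of the TCP; attitude=None keeps the orientation; speed is the mean speed in mm/s. With until_force (N) it stops when the force on the tool has changed by that much, and returns True; else False.
- bot.move_joints(angles): joint-space move.
- bot.move_gripper(opening, grip_force=None): finger opening in mm; grip_force is the grip in N (None keeps the last); returns when the fingers have stopped.
- bot.dwell(seconds).
- bot.ik(position, orientation): joint angles nearest the present ones, or None.
- bot.read_state(): the state.
- bot.read_camera(name): name is "side" or "top"; returns a dict with "image" (384x512x3 uint8, blue, green, red), "depth" (384x512 float32, mm along the optical axis (not along the pixel's ray), 0 where there is no reading), "fovy" (degrees; the focal length in pixels is half the picture's height over the tangent of half this angle, whatever the lens; pixels are square), "cx", "cy" (the principal point, pixels), "eye" and "attitude" of the camera in the world. Camera axes: x right, y down, z forward; pixel columns grow to the right and rows downward; lengths in mm; the calibration is good to about 2 mm. A picture is of the moment at which its call begins.
A pose or a line that the arm cannot do raises bot.MotionError and nothing moves.
- bot.finish_job(): hands the job in, once; it reports no verdict.
The state is a dict: "clock": time; "joint_positions": joint angles; "qvel": joint speeds; "effort": joint torques, N m; "ee_pos": TCP position; "tool_rot": TCP orientation; "ft_force": force on the tool from outside, world axes, zero at the start; "moment": the same for the moment, N m; "grip_width": finger opening in mm.
Only numpy, scipy, OpenCV 4.12 (cv2) and the standard library are available. Lean on these libraries where they do the work, as an engineer would, in place of code of your own. Each camera call takes 0.05 s, during which the arm holds its last target. There are 200 camera calls.

## Working session

There is one attempt and no reset: what is moved stays moved. The work goes in short steps, each a Python script; the robot and the scene stay as the last script left them, time stands still between calls to the robot, and variables do not carry over. Pictures are saved under pics/ and viewed, about 8 in all and at most 12, crops included, and the job is handed in when it is done.

```bash
ls; mkdir -p pics; python3 - <<'E'
from rig import bot
import cv2,pickle
d={}
for n in("top","side"):
    c=bot.read_camera(n);d[n]=c;cv2.imwrite(f"pics/{n}0.png",c["image"]);print(n,c["fovy"],c["cx"],c["cy"],c["eye"],c["attitude"],(c["depth"]>0).mean())
pickle.dump(d,open("c0.pkl","wb"));print(bot.read_state())
E
```

```text
pics
top 43.036841619935885 251.3000709944857 191.12652761758466 [ 333.0123643   127.70162803 1446.23998369] [ 0.06340784 -0.69904988  0.71011657 -0.05516495] 0.9959615071614584
side 42.51681105273182 262.34303289573194 185.3605889926608 [-109.01092293 1166.92542702  943.20613061] [ 0.13250419 -0.2649253   0.8382741  -0.45777042] 0.9961598714192709
{'clock': 0.1, 'joint_positions': array([ 1.12039705e+00,  3.00420056e-01,  1.52152789e+00, -3.62866406e-05,
        1.32070404e+00, -6.66147670e-02]), 'qvel': array([ 0.00037597, -0.00150623, -0.00034438,  0.00016372, -0.00050706,
        0.00156454]), 'effort': array([ 1.75079772e-04, -5.44372666e+01, -3.62373054e+01, -7.59943737e-05,
        2.94588623e-03,  3.00973147e-05]), 'ee_pos': array([205.858877  , 509.78084096, 222.27182128]), 'tool_rot': array([-0.58598   ,  0.58637815,  0.39514927, -0.39578424]), 'ft_force': array([0.02832196, 0.0392093 , 0.07143098]), 'moment': array([ 0.03505761, -0.03830772,  0.00944564]), 'grip_width': 85.18462691804143}
```

View pics/top0.png

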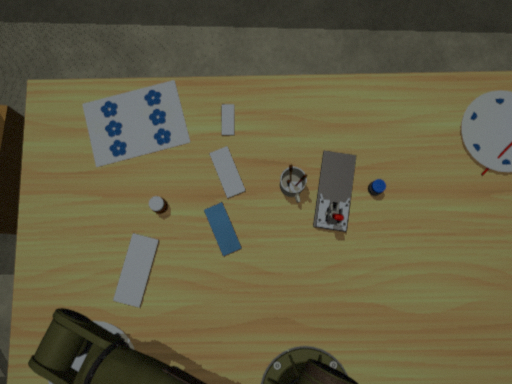

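View pics/side0.png

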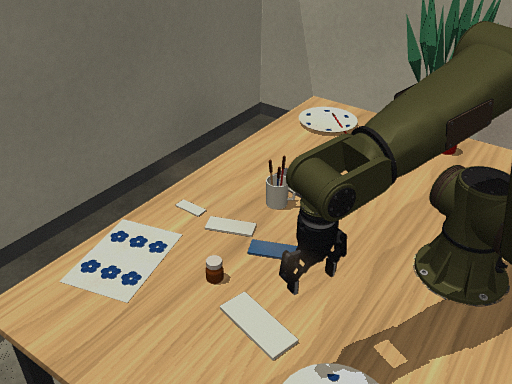

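The top view shows the target tile at about (227,172), with the smaller tile at (227,120) and the larger at (137,270). The blue tile is at (222,229), the mug at (293,181) and the jig at (335,190). The jig's bridge is at the end near the robot, and the red lever is at (338,217). In the side view the arm hides the jig.

```bash
cat > h.py <<'E'
import numpy as np,cv2
from scipy.spatial.transform import Rotation as R
def rot(q): return R.from_quat(np.r_[q[1:],q[0]])
def quat(r): q=r.as_quat(); return np.r_[q[3],q[:3]]
def rays(c,uv):
    uv=np.atleast_2d(uv).astype(float); f=c["image"].shape[0]/2/np.tan(np.radians(c["fovy"])/2)
    d=np.c_[(uv[:,0]-c["cx"])/f,(uv[:,1]-c["cy"])/f,np.ones(len(uv))]
    return rot(c["attitude"]).apply(d)
def plane(c,uv,z):
    d=rays(c,uv); e=np.array(c["eye"]); return e+d*((z-e[2])/d[:,2])[:,None]
def cloud(c):
    h,w=c["depth"].shape; v,u=np.mgrid[:h,:w]
    return (np.array(c["eye"])+rays(c,np.c_[u.ravel(),v.ravel()])*c["depth"].reshape(-1,1)).reshape(h,w,3)
def rect(c,mask,z):
    n,l,s,_=cv2.connectedComponentsWithStats(mask.astype(np.uint8))
    k=1+np.argmax(s[1:,4]); cs,_=cv2.findContours((l==k).astype(np.uint8),0,2)
    p=plane(c,cs[0][:,0],z)[:,:2].astype(np.float32)
    (cx,cy),(a,b),_=r=cv2.minAreaRect(p); bx=cv2.boxPoints(r)
    e=max([bx[1]-bx[0],bx[2]-bx[1]],key=np.linalg.norm)
    return np.array([cx,cy]),sorted((a,b)),np.arctan2(e[1],e[0])
E
python3 - <<'E'
from h import *;import pickle
d=pickle.load(open("c0.pkl","rb"));c=d["top"];P=cloud(c)
im=c["image"];hsv=cv2.cvtColor(im,cv2.COLOR_BGR2HSV)
def win(m,u0,u1,v0,v1):
    o=np.zeros_like(m);o[v0:v1,u0:u1]=m[v0:v1,u0:u1];return o
low=hsv[...,1]<60
print("tile",rect(c,win(low&(hsv[...,2]>90),205,250,140,202),10))
print("z",np.median(P[165:180,222:232,2]),"table",np.median(P[280:330,200:260,2]))
print("big",rect(c,win(low&(hsv[...,2]>90),105,165,225,315),10))
print("blue",rect(c,win((hsv[...,0]>90)&(hsv[...,0]<125)&(hsv[...,1]>90),198,248,198,262),10))
print("small",rect(c,win(low&(hsv[...,2]>90),215,240,98,140),10))
print("jig",rect(c,win(low,308,362,145,240),12))
print("jigrun",P[165:190:6,340,2], hsv[165:190:6,340])
w=P[140:245,270:395];ok=w[...,2]>20
red=((hsv[...,0]<8)|(hsv[...,0]>172))&(hsv[...,1]>130)&(hsv[...,2]>60);red=win(red,310,365,190,240)
print("red",P[red].min(0),P[red].max(0),P[red].mean(0),red.sum())
cv2.imwrite("pics/crop1.png",cv2.resize(im[140:245,265:395],None,fx=6,fy=5.7,interpolation=2)[:600])
for n,(u0,u1,v0,v1) in dict(mug=(275,312,160,206),paint=(365,390,175,200),glaze=(145,170,192,216)).items():
    q=P[v0:v1,u0:u1].reshape(-1,3);q=q[q[:,2]>35];print(n,q.min(0),q.max(0))
E
```

```text
tile (array([638.5567627, 215.7494812]), [60.788963317871094, 150.0562744140625], np.float32(0.3691972))
z 9.02651777562562 table -1.398561901925632
big (array([350.47564697, 484.67279053]), [81.3223648071289, 203.50332641601562], np.float32(-0.26209807))
blue (array([466.00473022, 230.02655029]), [56.71745300292969, 145.9026336669922], np.float32(0.39143267))
small (array([802.66546631, 212.6005249 ]), [40.13286590576172, 96.18887329101562], np.float32(-0.008682756))
jig (array([ 574.51977539, -105.34449768]), [99.20805358886719, 233.2168426513672], np.float32(-0.1718426))
jigrun [ 5.78736241  9.93663581 12.17648588  8.31648    11.5036361 ] [[25 20 76]
 [20 20 76]
 [30 20 78]
 [17 23 78]
 [30 19 79]]
red [468.86384572 -98.63074466 128.1157358 ] [489.44468518 -76.0489174  171.93894498] [477.83548377 -87.09544699 163.48467702] 52
mug [333.0123643  -14.15668339  35.96091877] [ 632.00927148  127.70162803 1446.23998369]
paint [ 333.0123643  -244.58156098   35.02115116] [ 598.50428188  127.70162803 1446.23998369]
glaze [333.0123643  127.70162803  35.23260783] [ 557.93022819  437.70883287 1446.23998369]
```

View pics/crop1.png

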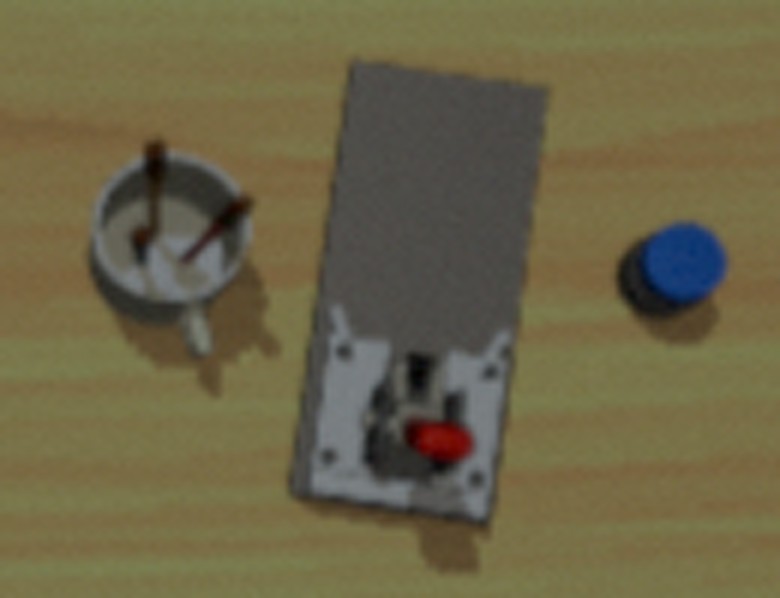

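```bash
cat >> h.py <<'E'
def down(a):  # jaws along world yaw a, fingers down
    x=np.array([np.cos(a),np.sin(a),0]);y=np.array([0,0,-1.]);return quat(R.from_matrix(np.c_[x,y,np.cross(x,y)]))
E
python3 - <<'E'
from h import *;import pickle
d=pickle.load(open("c0.pkl","rb"));c=d["top"];P=cloud(c)
hsv=cv2.cvtColor(c["image"],cv2.COLOR_BGR2HSV)
# arm underside profile from side view
s=d["side"];Q=cloud(s)[s["depth"]>0].reshape(-1,3);t=np.array([205.9,509.8]);b=t/np.linalg.norm(t)
al=Q[:,:2]@b;la=Q[:,:2]@np.array([-b[1],b[0]])
for r in range(300,640,20):
    m=(abs(al-r)<10)&(abs(la)<60)&(Q[:,2]>150);print(r-550,Q[m,2].min().round() if m.any() else None,end="; ")
# runway only
m=np.zeros(hsv.shape[:2],bool);m[145:186,308:362]=(hsv[145:186,308:362,1]<60)&(hsv[145:186,308:362,2]<110)
cs,_=cv2.findContours(m.astype(np.uint8),0,1);k=max(cs,key=cv2.contourArea)[:,0]
p=plane(c,k,12)[:,:2];f=np.array([-.985,.171]);l=np.array([-.171,-.985]);o=np.array([560.2,-102.9])
X=(p-o)@f;Y=(p-o)@l
i=(X>-122)&(X<-30)
for sgn in(1,-1):
    j=i&(sgn*Y>40);g=np.polyfit(X[j],Y[j],1);print("edge",sgn,g)
print("far end",np.median(X[(X<-120)&(abs(Y)<35)]))
ok=c["depth"]>0
for n,(u0,u1,v0,v1) in dict(mug=(275,312,160,206),paint=(365,390,175,200)).items():
    q=P[v0:v1,u0:u1][ok[v0:v1,u0:u1]];q=q[q[:,2]>50];print(n,q.min(0),q.max(0))
q=P[190:240,310:365][ok[190:240,310:365]];q=q[q[:,2]>28]
X=(q[:,:2]-o)@f;Y=(q[:,:2]-o)@l
print("bridge",np.percentile(X,[1,99]),np.percentile(Y,[1,99]));t=q[:,2]>100;print("lever",np.c_[X,Y,q[:,2]][t][::6].round())
from rig import bot
for a in(0.369-np.pi/2,0.369+np.pi/2,2.970-np.pi/2,2.970+np.pi/2-2*np.pi):
  for pos in((675.9,230.2,120),(673,-123,120),(585,-107,34),(461,-86,160)):
    print(round(a,2),pos,bot.ik(pos,down(a)))
E
```

```text
-250 589.0; -230 578.0; -210 573.0; -190 574.0; -170 567.0; -150 485.0; -130 480.0; -110 470.0; -90 462.0; -70 290.0; -50 246.0; -30 268.0; -10 304.0; 10 304.0; 30 293.0; 50 246.0; 70 291.0; edge 1 [-2.73255482e-02  4.54123707e+01]
edge -1 [ 1.1185782e-03 -4.7714786e+01]
far end -129.5599145612124
mug [534.36468092 -14.15668339  50.12119338] [632.00927148  60.21770384 173.70007956]
paint [ 557.96667462 -244.58156098   50.05333156] [ 598.50428188 -206.21976759   66.35919625]
bridge [ 20.98104712 101.52864481] [-42.12229002  43.74593456]
lever [[ 69.  -8. 121.]
 [ 74.  -0. 147.]
 [ 81. -10. 165.]
 [ 79.   5. 168.]
 [ 83.  -7. 166.]
 [ 81.   7. 172.]
 [ 86.  -7. 166.]
 [ 84.   8. 170.]
 [ 88.  -5. 171.]
 [ 85.  11. 166.]
 [ 90.   1. 167.]
 [ 93.  -3. 165.]
 [ 90.  13. 162.]]
-1.2 (675.9, 230.2, 120) [ 2.76979812e-01  7.58070277e-01  1.07597464e+00 -4.44089210e-16
  1.30754773e+00  1.47877614e+00]
-1.2 (673, -123, 120) [-2.34291427e-01  6.88384213e-01  1.19249489e+00 -4.44089210e-16
  1.26071355e+00  9.67504900e-01]
-1.2 (585, -107, 34) [-2.42488327e-01  6.10693594e-01  1.54572488e+00 -4
[... 922 characters left out ...]
488327e-01  6.10693594e-01  1.54572488e+00 -4.44089210e-16
  9.85174184e-01 -1.64169200e+00]
1.4 (461, -86, 160) [-2.62556636e-01  1.85939720e-01  1.81758297e+00 -4.44089210e-16
  1.13806996e+00 -1.66176031e+00]
-1.74 (675.9, 230.2, 120) [ 2.76979812e-01  7.58070277e-01  1.07597464e+00 -4.44089210e-16
  1.30754773e+00  2.01936879e+00]
-1.74 (673, -123, 120) [-2.34291427e-01  6.88384213e-01  1.19249489e+00 -4.44089210e-16
  1.26071355e+00  1.50809755e+00]
-1.74 (585, -107, 34) [-2.42488327e-01  6.10693594e-01  1.54572488e+00 -4.44089210e-16
  9.85174184e-01  1.49990065e+00]
-1.74 (461, -86, 160) [-2.62556636e-01  1.85939720e-01  1.81758297e+00 -4.44089210e-16
  1.13806996e+00  1.47983234e+00]
```

```bash
cat >> h.py <<'E'
TA=0.369-np.pi; JA=2.970     # tile / jig slide directions (world yaw)
O=np.array([560.2,-102.9]);T=np.array([638.6,215.7])
def jig(x,y,z): f=np.array([np.cos(JA),np.sin(JA)]);return [*(O+x*f+y*np.array([-f[1],f[0]])),z]
QT=down(TA+np.pi/2);QJ=down(JA-3*np.pi/2)
E
python3 - <<'E'
from h import *
from rig import bot
print(bot.tip_reach)
g=T-40*np.array([np.cos(TA),np.sin(TA)])
bot.move_gripper(74)
bot.move_to([*g,150],QT);bot.servo_line([*g,60])
print(bot.servo_line([*g,12],speed=40,until_force=4)); s=bot.read_state();print(s["ee_pos"],s["ft_force"],s["grip_width"],s["clock"])
c=bot.read_camera("side");cv2.imwrite("pics/g.png",cv2.resize(c["image"][130:310,150:350],None,fx=3,fy=3))
E
```

```text
19.0
False
[676.07408177 230.14640412  12.36933586] [-0.32656185  0.21435432  0.60859703] 74.39025152543606 4.4667
```

View pics/g.png

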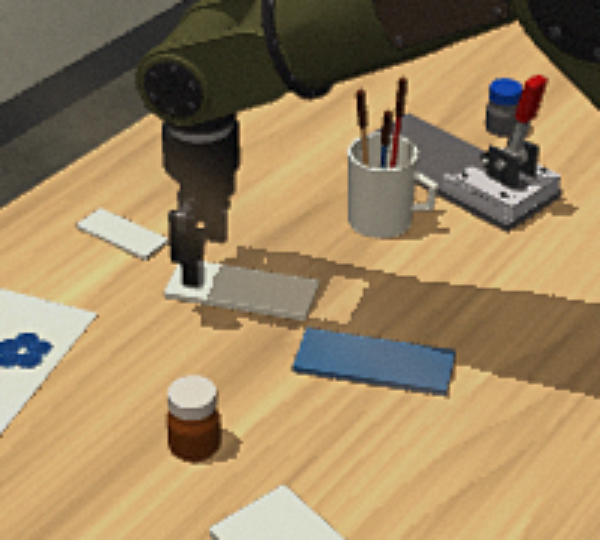

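The near finger is beside the tile's far end, at about (190,280) in the crop, and the grasp is well aligned. There was no table contact at z 12.4, so tip reach is shorter with the fingers open. I'll grip at z 15.5.

```bash
python3 - <<'E'
from h import *
from rig import bot
g=T-40*np.array([np.cos(TA),np.sin(TA)])
bot.servo_line([*g,15.5],speed=40)
bot.move_gripper(50,50); s=bot.read_state();print(s["grip_width"],s["ft_force"],s["ee_pos"])
bot.servo_line([*g,250],speed=200)
bot.move_to(jig(-120,0,250),QJ)
bot.servo_line(jig(-120,0,45),speed=150)
s=bot.read_state();print(s["grip_width"],s["ft_force"],s["ee_pos"],s["clock"])
c=bot.read_camera("top");cv2.imwrite("pics/j.png",cv2.resize(c["image"][120:245,265:395],None,fx=5,fy=4.7))
c=bot.read_camera("side");cv2.imwrite("pics/js.png",cv2.resize(c["image"][120:270,230:430],None,fx=4,fy=4))
E
```

```text
50.008505512470045 [-1.23654616  0.0354952   0.00399612] [675.87297305 230.1472636   15.42809892]
50.34111191842375 [ 0.03534391 -0.48727808 -0.2446387 ] [ 678.88659242 -123.46900458   46.01987345] 9.2917
```

View pics/js.png

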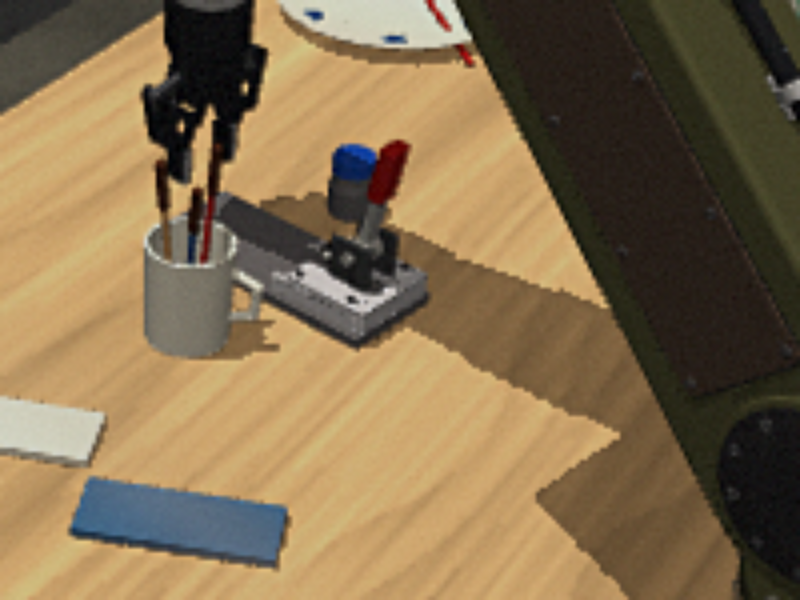

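The jaws closed to 50 mm empty: the tile is still on the table at about (50,430) in the crop, so the fingertips passed over it. I'll re-measure the tile, then grip again lower, touching the table first.

```bash
python3 - <<'E'
from h import *
from rig import bot
bot.servo_line(jig(-120,0,250),speed=250)
c=bot.read_camera("top");hsv=cv2.cvtColor(c["image"],cv2.COLOR_BGR2HSV)
m=np.zeros(hsv.shape[:2],bool);m[140:202,205:250]=((hsv[...,1]<60)&(hsv[...,2]>90))[140:202,205:250]
t,wh,a=rect(c,m,10);print(t,wh,a)
a=a-np.pi;g=t-40*np.array([np.cos(a),np.sin(a)]);q=down(a+np.pi/2)
bot.move_gripper(70)
bot.move_to([*g,120],q);bot.servo_line([*g,25],speed=120)
print(bot.servo_line([*g,-3],speed=30,until_force=4)); s=bot.read_state();print(s["ee_pos"],s["ft_force"],s["grip_width"],s["clock"])
np.save("t.npy",[*t,a])
E
```

```text
[638.03338623 215.54438782] [60.78803253173828, 151.1835479736328] 0.3691343
False
[675.47194148 230.01415544  -2.73392866] [-0.54417357 -0.74177067  0.73500446] 69.33655351099539 14.175
```

```bash
python3 - <<'E'
from h import *
from rig import bot
s=bot.read_state();print(s["ee_pos"],s["ft_force"],s["joint_positions"],bot.ik(s["ee_pos"],s["tool_rot"]))
c=bot.read_camera("side");cv2.imwrite("pics/g2.png",cv2.resize(c["image"][180:250,180:280],None,fx=8,fy=8,interpolation=cv2.INTER_NEAREST))
P=cloud(c);im=c["image"];d=(im.max(2)<60)&(c["depth"]>0)
w=P[180:250,180:280][d[180:250,180:280]];w=w[(np.linalg.norm(w[:,:2]-s["ee_pos"][:2],axis=1)<70)]
print(np.percentile(w[:,2],[0,1,3,10,30]))
E
```

```text
[675.47194148 230.01415544  -2.73392866] [-0.54417357 -0.74177067  0.73500446] [ 2.76894463e-01  8.93164906e-01  1.14095385e+00 -3.91254876e-06
  1.10707049e+00  1.47854834e+00] [ 2.76894463e-01  8.93164906e-01  1.14095385e+00 -3.91254876e-06
  1.10707049e+00  1.47854834e+00]
[-4.24777456e-02  2.01312540e+01  2.65981897e+01  4.67260658e+01
  9.24754437e+01]
```

View pics/g2.png

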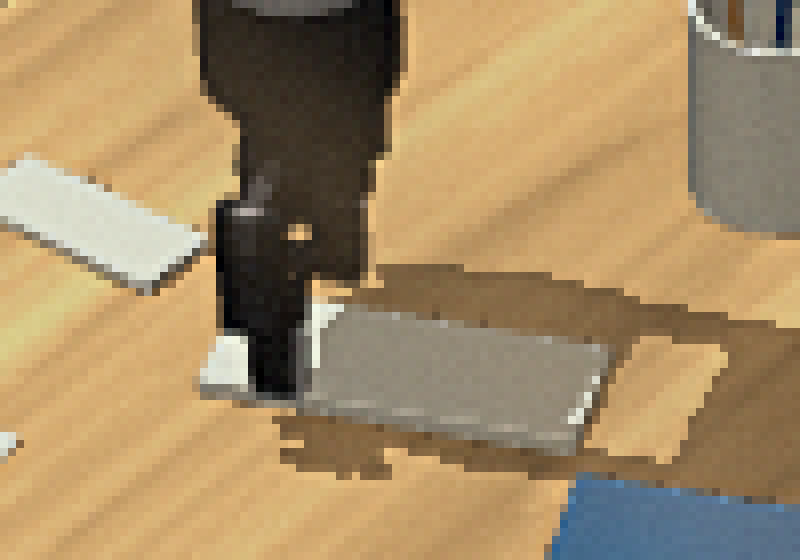

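```bash
python3 - <<'E'
from h import *
from rig import bot
t=np.load("t.npy");a=t[2];n=np.array([-np.sin(a),np.cos(a),0]);
c=bot.read_camera("side");e=np.array(c["eye"]);s=bot.read_state();p0=s["ee_pos"]*1
n*=np.sign(n[:2]@(e-p0)[:2]);f=np.array([np.cos(a),np.sin(a),0])
for uv in((211.5,229.3),(216.5,229.3),(207.5,221)):
    d=rays(c,uv)[0]
    for off in(30,35,42,50):
        x=e+d*((off-(e-p0)@n)/(d@n)); print(uv,off,"z",x[2].round(1),"along",((x-p0)@f).round(1))
    print("depth pt",cloud(c)[int(uv[1])-2,int(uv[0])], "lat",(cloud(c)[int(uv[1])-2,int(uv[0])]-p0)@n)
E
```

```text
(211.5, 229.3) 30 z 4.6 along -12.7
(211.5, 229.3) 35 z 8.8 along -10.8
(211.5, 229.3) 42 z 14.6 along -8.3
(211.5, 229.3) 50 z 21.3 along -5.4
depth pt [669.84650179 271.91792079  22.43313676] lat 41.10396069273139
(216.5, 229.3) 30 z 7.9 along 3.4
(216.5, 229.3) 35 z 12.0 along 5.2
(216.5, 229.3) 42 z 17.8 along 7.6
(216.5, 229.3) 50 z 24.5 along 10.4
depth pt [650.47960707 271.56264937  31.0665412 ] lat 47.760350759593685
(207.5, 221) 30 z 34.2 along -24.2
(207.5, 221) 35 z 38.2 along -22.4
(207.5, 221) 42 z 43.8 along -19.8
(207.5, 221) 50 z 50.3 along -16.8
depth pt [720.92385348 230.49286708   4.69878828] lat -15.9598231438519
```

The fingertips are really about 15 mm above the table here, although the reported TCP is at -2.7. I'll keep descending slowly until contact and calibrate from that.

```bash
python3 - <<'E'
from h import *
from rig import bot
t=np.load("t.npy");a=t[2];g=t[:2]-40*np.array([np.cos(a),np.sin(a)])
print(bot.servo_line([*g,-32],speed=25,until_force=4)); s=bot.read_state();print(s["ee_pos"],s["ft_force"],s["moment"],s["grip_width"],s["clock"])
c=bot.read_camera("side");cv2.imwrite("pics/g3.png",cv2.resize(c["image"][180:250,180:280],None,fx=8,fy=8,interpolation=cv2.INTER_NEAREST))
E
```

```text
True
[675.4028582  230.03736019 -16.13373986] [-2.00659034 -1.58227071  8.25801248] [-1.44563396e-01  4.47886948e-01  2.07895558e-04] 69.96896278060912 14.925
```

View pics/g3.png

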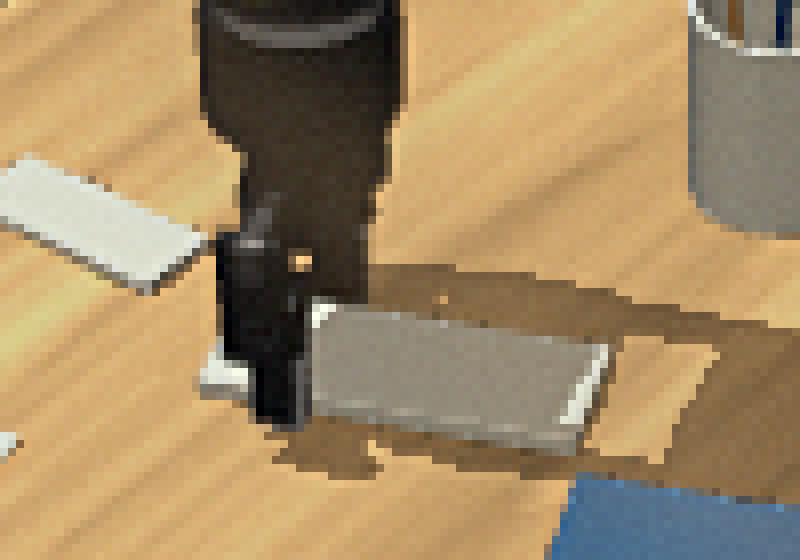

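The fingertips now reach the table beside the tile, at about (275,425) in the crop. That puts the table at TCP z = -16.1 with the jaws at 70 mm, so I'll grip 5 mm above that.

```bash
python3 - <<'E'
from h import *
from rig import bot
t=np.load("t.npy");a=t[2];g=t[:2]-40*np.array([np.cos(a),np.sin(a)])
bot.servo_line([*g,-11],speed=40)
bot.move_gripper(50,50); s=bot.read_state();print(s["grip_width"],s["ft_force"],s["ee_pos"])
if s["grip_width"]<57: raise SystemExit("missed")
bot.servo_line([*g,220],speed=220)
bot.move_to(jig(-120,0,220),QJ)
bot.servo_line(jig(-120,0,25),speed=170)
s=bot.read_state();print(s["grip_width"],s["ft_force"],s["ee_pos"],s["clock"])
c=bot.read_camera("top");cv2.imwrite("pics/j2.png",cv2.resize(c["image"][120:245,265:395],None,fx=5,fy=4.7))
c=bot.read_camera("side");cv2.imwrite("pics/js2.png",cv2.resize(c["image"][120:270,230:430],None,fx=4,fy=4))
i=np.hstack([cv2.resize(cv2.imread("pics/js2.png"),(480,360)),cv2.resize(cv2.imread("pics/j2.png"),(310,360))]);cv2.imwrite("pics/both2.png",i)
E
```

```text
58.74558364478549 [-0.97357201  0.36254532  2.603545  ] [675.45817526 230.02988734 -10.81187237]
58.39967426316163 [ 0.05664101  0.09648861 -1.66896012] [ 679.05834865 -123.48060528   26.30158343] 19.3417
```

View pics/both2.png

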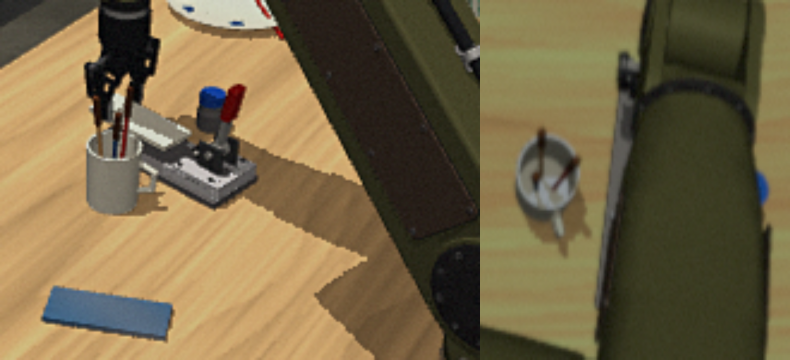

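```bash
python3 - <<'E'
from h import *
from rig import bot
def st(m): s=bot.read_state();d=s["ee_pos"][:2]-O;f=np.array([np.cos(JA),np.sin(JA)]);print(m,"jx",round(d@f,1),"jy",round(float(d@[-f[1],f[0]]),1),"z",s["ee_pos"][2].round(1),"F",s["ft_force"].round(1),"w",s["grip_width"].round(1),"t",s["clock"]);return s
print(bot.servo_line(jig(-120,0,-6),speed=30,until_force=2.5));s=st("down")
z=s["ee_pos"][2]+0.3
print(bot.servo_line(jig(-55,0,z),speed=50,until_force=15));st("mid")
print(bot.servo_line(jig(-15,0,z),speed=35,until_force=15));st("home")
E
```

```text
TrueTraceback (most recent call last):
  File "<stdin>", line 4, in <module>
  File "<stdin>", line 3, in st
AttributeError: 'float' object has no attribute 'round'
```

```bash
cat >> h.py <<'E'
def st(bot,m):
    s=bot.read_state();d=s["ee_pos"][:2]-O;f=np.array([np.cos(JA),np.sin(JA)])
    print(m,"jxyz",np.round([d@f,d@[-f[1],f[0]],s["ee_pos"][2]],1),"F",np.round(s["ft_force"],1),"w",round(s["grip_width"],1),"t",s["clock"],flush=True);return s
E
python3 - <<'E'
from h import *
from rig import bot
s=st(bot,"down")
z=s["ee_pos"][2]+0.3
print(bot.servo_line(jig(-55,0,z),speed=50,until_force=15));st(bot,"mid")
if abs(st(bot,"")["ee_pos"][0]-jig(-55,0,0)[0])<4:
    print(bot.servo_line(jig(-15,0,z),speed=35,until_force=15));st(bot,"home")
E
```

```text
down jxyz [-119.8   -0.     1.2] F [-2.1 -0.7  5.6] w 58.2 t 20.2
False
mid jxyz [-54.7  -0.    1.1] F [-0.4  0.2  1. ] w 58.4 t 21.6333
 jxyz [-54.7  -0.    1.1] F [-0.4  0.2  1. ] w 58.4 t 21.6333
True
home jxyz [-24.6  -0.1   1.8] F [ 4.8 -1.  -1.8] w 58.4 t 22.475
```

```bash
python3 - <<'E'
from h import *
from rig import bot
z=bot.read_state()["ee_pos"][2]
print(bot.servo_line(jig(-20,0,z),speed=25,until_force=20));st(bot,"push")
bot.dwell(.2);st(bot,"settle")
bot.move_gripper(74);st(bot,"open")
bot.servo_line(jig(-30,0,60),speed=150)
bot.servo_line(jig(-30,0,220),speed=250)
bot.move_gripper(0);st(bot,"up")
c=bot.read_camera("side");cv2.imwrite("pics/k.png",cv2.resize(c["image"][140:230,270:370],None,fx=6,fy=6,interpolation=2))
E
```

```text
True
push jxyz [-24.8  -0.2   3.5] F [ 5.4 -0.3 -2. ] w 57.9 t 22.6833
settle jxyz [-24.8  -0.2   3. ] F [ 5.8 -0.2 -1.9] w 58.4 t 22.8833
open jxyz [-24.   -0.2   2.4] F [-0.7 -0.9 -1. ] w 73.5 t 23.1833
up jxyz [-30.   0. 220.] F [-0.  -0.1 -0.4] w -0.5 t 25.2
```

View pics/k.png

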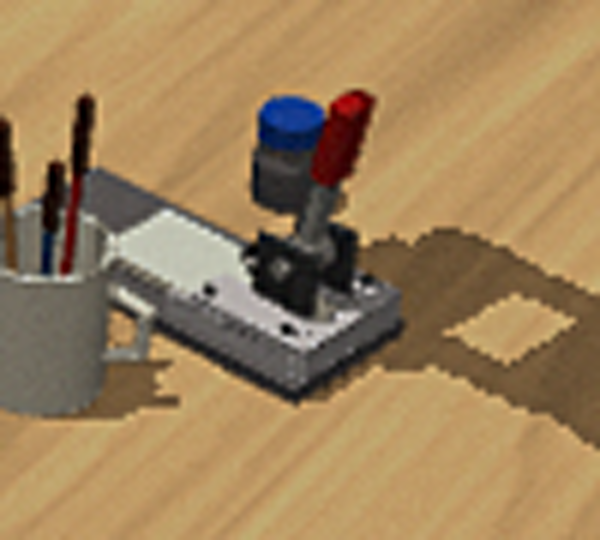

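The tile is seated under the bridge and the lever still leans back. The shut fingers go behind the grip and sweep it along its arc. With the arm moved aside, I'll also measure the tile's outer end in the top view.

```bash
python3 - <<'E'
from h import *
from rig import bot
def tcp(e,r=88,gap=0):
    C=np.array([65,60])+r*np.array([-np.cos(e),np.sin(e)])+(8+gap)*np.array([np.sin(e),np.cos(e)])
    return jig(C[0]+11,0,C[1]-7)
bot.servo_line(jig(126,0,225),speed=250)
c=bot.read_camera("top")
hsv=cv2.cvtColor(c["image"],cv2.COLOR_BGR2HSV);m=np.zeros(hsv.shape[:2],bool)
m[145:202,318:362]=((hsv[...,1]<60)&(hsv[...,2]>95))[145:202,318:362]
p=plane(c,np.argwhere(m)[:,::-1],22)[:,:2]-O;f=np.array([np.cos(JA),np.sin(JA)])
X=p@f;Y=p@[-f[1],f[0]];k=(abs(Y)<25)
print("tile outer end jx",np.percentile(X[k],[.5,2,10]),"Y",np.percentile(Y[X<0],[1,99]))
bot.servo_line(jig(126,0,141),speed=200);st(bot,"behind")
for e in np.linspace(1.75,0.75,9):
    bot.servo_line(tcp(e),speed=100)
    s=st(bot,f"e{e:.2f}")
    if np.linalg.norm(s["ft_force"])>30: break
E
```

```text
tile outer end jx [-61.95023415 -60.42250153 -54.34041174] Y [-28.1810609   44.90433711]
behind jxyz [125.3   0.  141.5] F [-0.3  0.4  0.6] w 0.1 t 26.6417
e1.75 jxyz [ 99.4   0.  138.6] F [ 0.1 -0.3 -0.9] w 0.2 t 27.0583
e1.62 jxyz [ 88.9   0.  140.7] F [ 0.1  0.2 -0.3] w 0.1 t 27.3167
e1.50 jxyz [ 78.   -0.  141.3] F [ 0.   0.7 -1.1] w -0.1 t 27.575
e1.38 jxyz [ 67.1  -0.  140.7] F [-0.5 -0.  -0.7] w -0.4 t 27.8333
e1.25 jxyz [ 56.2  -0.  138.8] F [-0.5 -0.2 -0.9] w -0.2 t 28.0917
e1.12 jxyz [ 45.5  -0.  136.2] F [-3.1  0.1  5.4] w -0.2 t 28.35
e1.00 jxyz [ 35.3   0.  131.8] F [-2.3  0.1  4.8] w 0.1 t 28.6083
e0.88 jxyz [ 25.9  -0.  125.8] F [-0.6  1.3  2.4] w -0.1 t 28.8667
e0.75 jxyz [ 17.4  -0.  118.6] F [-0.6  0.4 -1. ] w -0.1 t 29.125
```

```bash
python3 - <<'E'
from h import *
from rig import bot
c=bot.read_camera("side");cv2.imwrite("pics/l.png",cv2.resize(c["image"][130:230,270:370],None,fx=6,fy=6,interpolation=2))
E
```

```text
(no output)
```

View pics/l.png

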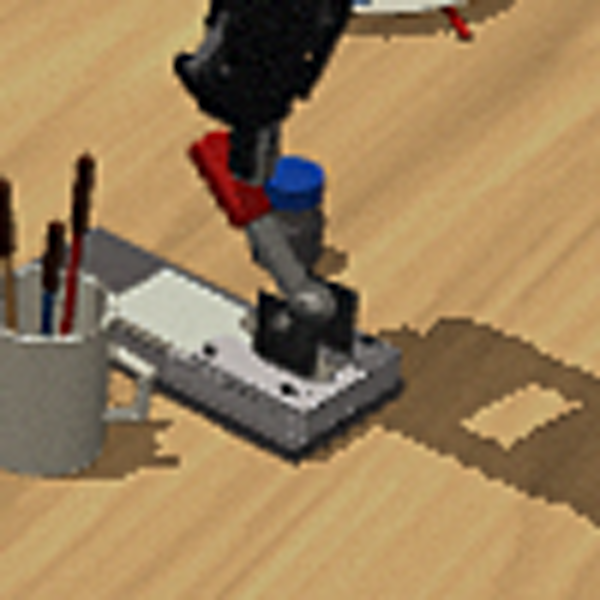

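The fingers are still on the back of the grip, at about (245,165), and the lever is partway over. I'll carry on along the arc past the high point.

```bash
python3 - <<'E'
from h import *
from rig import bot
def tcp(e,r=88,gap=0):
    C=np.array([65,60])+r*np.array([-np.cos(e),np.sin(e)])+(8+gap)*np.array([np.sin(e),np.cos(e)])
    return jig(C[0]+11,0,C[1]-7)
for e in np.linspace(0.68,0.36,6):
    bot.servo_line(tcp(e),speed=60)
    s=st(bot,f"e{e:.2f}")
    if np.linalg.norm(s["ft_force"])>30: break
bot.dwell(.2);s=st(bot,"end");p=s["ee_pos"]
bot.servo_line([p[0],p[1],230],speed=200)
bot.servo_line(jig(-120,0,230),speed=250);st(bot,"away")
c=bot.read_camera("side");cv2.imwrite("pics/m.png",cv2.resize(c["image"][130:230,270:370],None,fx=6,fy=6,interpolation=2))
hsv=cv2.cvtColor(c["image"],cv2.COLOR_BGR2HSV);P=cloud(c)
m=((hsv[...,0]<8)|(hsv[...,0]>172))&(hsv[...,1]>130)&(hsv[...,2]>60)&(c["depth"]>0)
q=P[m];d=q[:,:2]-O;f=np.array([np.cos(JA),np.sin(JA)]);J=np.c_[d@f,d@np.array([-f[1],f[0]]),q[:,2]]
J=J[(abs(J[:,1])<20)&(J[:,0]>-60)&(J[:,0]<110)&(J[:,2]>60)];print(len(J),J.mean(0),J.min(0),J.max(0))
g=np.polyfit(J[:,0],J[:,2],1);print("elev",np.arctan(-g[0]))
E
```

```text
e0.68 jxyz [ 12.6  -0.  114.3] F [ 0.6  0.1 -0.2] w 0.1 t 29.425
e0.62 jxyz [  8.8  -0.  110. ] F [ 0.2 -0.5  0.8] w 0.1 t 29.675
e0.55 jxyz [  5.3  -0.  105.6] F [1.  0.3 0.2] w -0.0 t 29.925
e0.49 jxyz [  2.  -0. 101.] F [-0.9  0.6  0.5] w 0.3 t 30.175
e0.42 jxyz [-0.9 -0.  96.1] F [0.6 0.5 0.1] w 0.3 t 30.425
e0.36 jxyz [-3.8  0.  91.5] F [ 0.3 -0.3  1.5] w 0.2 t 30.675
end jxyz [-3.5 -0.  91.5] F [0.6 0.1 1. ] w -0.3 t 30.875
away jxyz [-119.5   -0.   228.2] F [-0.6  0.4  0.1] w 0.1 t 32.3333
103 [-8.94916941 -6.18157255 99.60165045] [-38.21558247 -19.08928255  85.22523086] [ 15.55222837  13.71825207 113.82535733]
elev 0.31427732467335273
```

View pics/m.png

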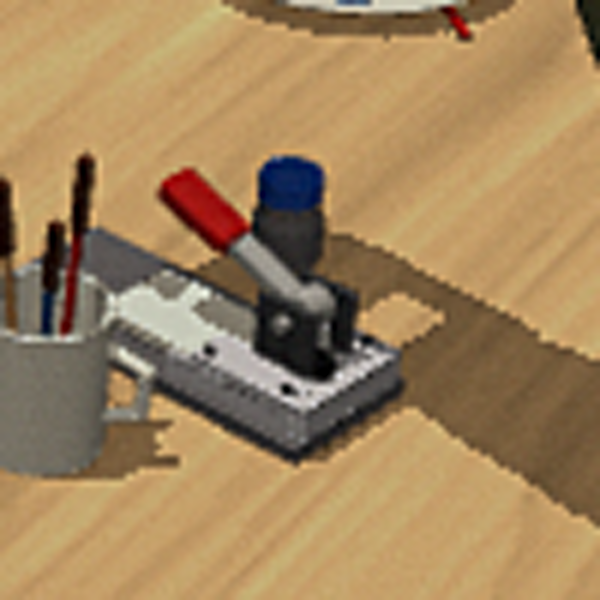

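The lever now lies over the tile. The grip runs from about (180,190) to (240,235) in the crop, and the tip at jig (-38, z~101) matches about 0.38 rad elevation, which is closed. I'll do one last check of the tile end and the bystanders from above.

```bash
python3 - <<'E'
from h import *
from rig import bot
import pickle
bot.servo_line(jig(126,0,235),speed=250)
c=bot.read_camera("top");c0=pickle.load(open("c0.pkl","rb"))["top"]
hsv=cv2.cvtColor(c["image"],cv2.COLOR_BGR2HSV);m=np.zeros(hsv.shape[:2],bool)
m[145:202,318:362]=((hsv[...,1]<60)&(hsv[...,2]>95))[145:202,318:362]
p=plane(c,np.argwhere(m)[:,::-1],22)[:,:2]-O;f=np.array([np.cos(JA),np.sin(JA)])
X=p@f;Y=p@np.array([-f[1],f[0]]);k=abs(Y)<25
print("tile end jx",np.percentile(X[k],[.5,2,10]))
for n,(u0,u1,v0,v1) in dict(mug=(275,312,160,206),paint=(365,390,175,200),glaze=(145,170,192,216),blue=(200,245,200,258)).items():
    a=c0["image"][v0:v1,u0:u1].astype(np.float32).mean(2);b=c["image"][v0:v1,u0:u1].astype(np.float32).mean(2)
    print(n,cv2.phaseCorrelate(a,b),abs(a-b).mean())
bot.finish_job()
E
```

```text
tile end jx [-61.92143354 -60.98523767 -57.33262243]
mug ((-0.026907627732835948, 0.01641079271426449), 0.955829568207264) 6.71602
paint ((0.45951376656259413, 0.45694174090191986), 0.9142806701660157) 6.375467
glaze ((0.47351608984073223, 0.07121957029698756), 0.9429813877741495) 7.2766666
blue ((0.39692302320762707, 0.13654343276699166), 1.0204360008239746) 7.169859
the job is handed in; nothing more can be done
```

The white tile is home against the back stop, the red lever is closed over it, and the job is handed in at about 34 s with the arm clear.

**What I did:** I gripped the middle-sized tile across its width and lowered it onto the runway. I slid it under the bridge until it met the back stop, then let go. With shut fingers I pushed the back of the lever's grip over its high point until it closed, then moved away.

**Checks after closing:**
- **Tile:** its outer end measured about jig x -61 mm, against -60 mm nominal and within camera accuracy. It did not shift when the clamp closed. While still gripped, the hand stopped at jig x -24.8 mm, where -25 mm was expected.
- **Lever:** the tip position gives about 0.38 rad elevation, which is the closed value. A cruder line fit to the red pixels gave 0.31 rad. I did not feel a distinct snap in the force readings.
- **Mug, jars and blue tile:** nothing shifted by more than half a pixel in the top view.

**What went wrong:**
- **Missed first grasp:** the jaws closed over the top of the tile. Touching the table showed the fingertips about 26 mm farther back along the tool than my estimate from the stated 19 mm tip reach. I allowed for that from then on, and the tile had moved less than 1 mm.
- **Bump at the stop:** while I pushed against the back stop, the hand rose about 2 mm, probably lifting the tile slightly before I let go. The later tile check showed no harm.

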